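Pull the plug-in carrier from the coil tester

TASK

The coil tester's plug-in carrier has to come out for exchange. Slide the wound coil straight up off the carrier's post and lay it gently, flat, in the open parts tray and let go of it; then squeeze the carrier's two side catches together with the fingers, lift the carrier out of the tester and finish while still holding it by the pinched catches, upright and still, with its foot at least 8 cm above the top of the tester. Leave the other things on the bench where they are.

Things in the scene. Friction and masses are not known exactly. Their poses are not given: they have to be found in the camera images.
- coil_center (a point): centre (half-way up, on the axis) of the wound coil, a copper winding on a black bobbin: 56 mm outside diameter, 22 mm high, 20 mm bore, about 0.13 kg. At the start it sits on the carrier's top with the carrier's post through its bore, and it covers the side catches from above. z is its axis.
- coil: the same coil; origin at the centre of its underside, 11 mm below coil_center
- carrier_grip (a point): midpoint between the plug-in carrier's two side catches, 14 mm above the tester's top when seated; the carrier's top face is 16 mm above it, its foot 52 mm below it. The catches are black ribbed plates on the +y and -y sides, 28 mm wide along x, from the tester's top to 14 mm above this point, 50 mm over their outer faces at rest, 39 mm fully squeezed. x, y, z as the tester's when seated.
- carrier: the carrier with its catches: a loose grey plastic block 60 mm (x) by 30 mm (y) by 68 mm high, about 0.18 kg; origin at the centre of its foot. A round post, 16 mm in diameter and 27 mm high, stands on its top face. Seated, its lower 38 mm stand in the tester's well (1 mm play). A hook low on each catch locks under the tester's top until that catch is squeezed in.
- catch_left (a joint): how far the catch on the +y side is pressed in (m): 0 at rest, 0.0055 at its stop; from 0.0038 on its hook is free. Spring of 2 N at rest to 5 N at the stop
- catch_right (a joint): the same for the catch on the -y side
- tester: the coil tester, a fixed grey instrument box 180 mm (x) by 150 mm (y) by 50 mm high with a black front panel; origin at the centre of its underside, on the bench. The well for the carrier is in the middle of its top; its rim is flush with the flat top
- tester_top (a point): centre of the well's mouth, level with the tester's flat top (50 mm above the bench), axes as the tester's
- tray_floor (a point): centre of the inner floor of the open parts tray (4 mm above the bench), axes as the tray's. The tray is a fixed white plastic tray, 160 by 160 mm outside, walls 4 mm thick and 20 mm high above the bench
- tray: the same tray; origin at the centre of its underside, on the bench
- screwdriver: bystander: a screwdriver 170 mm long lying on the bench, handle towards its -x; origin below its middle
- flux_bottle: bystander: an upright white bottle with a black cap, 48 mm in diameter, 110 mm high; origin at the centre of its underside
- mouse: bystander: a black computer mouse, about 83 by 62 by 22 mm; origin on its underside
Mind the look-alikes: they are no part of the job. Of the things shaped like the tray, the white one is meant. What is shaped like the coil but purple is not meant.

How it is judged:
On the way, in this order (a step that is already met when the one before it is completed fails the run):
1. the coil lies flat in the tray, let go, with the carrier still seated in the tester (x of coil_center in the frame of tray_floor between -0.058 and 0.058 m and y of coil_center in the frame of tray_floor between -0.058 and 0.058 m and z of coil_center in the frame of tray_floor below 0.016 m and angle between coil_center's own z axis and vertical below 0.15 rad and contact force between the fingers and coil below 0.1 N and linear speed of coil below 0.03 m/s and z of carrier_grip in the frame of tester_top below 0.02 m), for 0.2 s.
2. both side catches are pinched in while the carrier is still in its well (value of joint each of catch_left, catch_right above 0.004 m and z of carrier_grip in the frame of tester_top below 0.024 m and contact force between the fingers and carrier above 2 N), for 0.1 s.
3. the carrier is lifted free by its pinched catches (value of joint each of catch_left, catch_right above 0.004 m and z of carrier_grip in the frame of tester_top above 0.122 m and angle between carrier_grip's own z axis and vertical below 0.25 rad and contact force between the fingers and carrier above 3 N and contact force between each of tester, tray and carrier below 0.1 N), for 0.2 s.
At the end, for the whole second after the job is handed in: Coil flat in the tray (centre at most 16 mm above its floor, tilt under 0.15 rad), at rest, untouched. Fingers hold the carrier (over 3 N), both catches pressed over 4 mm, tilt under 0.25 rad, under 5 cm/s, foot at least 7 cm above the tester's top, touching neither tester nor tray (all of step 3 and x of coil_center in the frame of tray_floor between -0.058 and 0.058 m and y of coil_center in the frame of tray_floor between -0.058 and 0.058 m and z of coil_center in the frame of tray_floor below 0.016 m and angle between coil_center's own z axis and vertical below 0.15 rad and contact force between the fingers and coil below 0.1 N and linear speed of coil below 0.03 m/s and linear speed of carrier below 0.05 m/s); the arm keeps its last pose, push and grip.
It fails at once if the coil is dropped or thrown rather than laid down (contact force between the fingers and coil below 0.1 N and linear speed of coil above 0.55 m/s).
It fails at once if a bystander is disturbed: the screwdriver moved more than 3 cm (distance of screwdriver from where it was at the start of the episode above 0.03 m).
It fails at once if a bystander is disturbed: the flux bottle moved more than 3 cm (distance of flux_bottle from where it was at the start of the episode above 0.03 m).
It fails at once if a bystander is disturbed: the mouse moved more than 3 cm (distance of mouse from where it was at the start of the episode above 0.03 m).
It also fails if it takes over 64 s, if anything falls off the work surface, if the arm or the gripper's body presses on something with over 40 N, if the wrist force passes 120 N, or if a joint passes its speed limit or range.

ROBOT

A 6-joint arm with a two-finger parallel gripper is mounted at the origin on the work surface. World frame = base frame: x ahead of the robot, y to its left, z up, the work surface at z = 0. Lengths are in m, angles in rad, forces in N, time in s.
With the tool pointing down it reaches from about 0.425 to 0.95 m from the base axis. Payload 3.5 kg.
Tool frame: the origin (TCP) lies at the very end of the fingers, on their centre line; the grasp point (between the pads) lies 19 mm behind it (ctrl.grip_point_offset is the distance from the TCP to the grasp point, in m); z points along the fingers, y is the line along which they close (so a half turn about z gives the same grasp; the last joint's range is limited). The gripper opens to 85 mm and grips with 20 to 120 N. Pads are 22 mm wide; open, the fingers measure 114 mm over their backs; the gripper's body (76 mm by 85 mm) begins 54 mm behind the grasp point. The pads swing forward as they close: fully open they stand 13 mm farther back than shut.
Start: joints at [-1.445, 0.286, 1.577, -0, 1.279, -0.15], TCP at [0.184, -0.649, 0.209] pointing down, gripper open.
Joint ranges: [-2.77, 2.77], [-0.9, 2.22], [0.21, 2.48], [-1.53, 4.67], [0.24, 2.81], [-2.84, 2.84]. Speed limits (rad/s): [2.79, 2.79, 3.14, 3.14, 3.14, 3.14].

INTERFACE

Orientations are given as a unit quaternion [x, y, z, w].
In Python, from plant import telemetry, vision, ctrl gives the robot as it stands.
- The arm moves only by the tool arm_command, never from a script. Its argument "series" is one flat list of numbers, 7 for each row, row after row: the shift along the tool's x, y, z in cm, then the turn, a rotation vector about the tool's x, y, z in degrees, then the closure, from 0 (fully open) to 1 (shut). A call has 1 to 10 rows; each row is the pose to reach, as a shift and turn from the pose commanded when the call began, along the tool's axes at that moment; what a row does not reach only later rows make up. A row lasts 1/12 s, in which the tool goes at most 41.7 mm and 7.16 degrees, less where a joint would pass 70% of its speed; a pose out of reach is approached as far as the arm can. A call with a gripper value outside its range is refused whole. The fingers move at their own pace and stop on an object; "force" is the grip in N (left out, the last holds). Time passes only in rows, so rows that repeat a pose let the fingers close. It gives the time, the measured TCP pose, the force, the opening and the grip force at its end, in the units of the state.
- telemetry.get_state(): the state, without advancing time (a new reading comes with each control period).
- vision.read_camera(name): name is "scene" or "top"; returns a dict with "color" (420x560x3 uint8, blue, green, red), "K" (3x3 intrinsics, pixels), "rvec" (rotation vector, rad) and "tvec" (3), from world to camera coordinates, as OpenCV has them. Camera axes: x right, y down, z forward; pixel columns grow to the right and rows downward; lengths in m; the calibration is good to about 2 mm. A picture is of the moment at which its call begins. There is no depth.
- ctrl.sign_off(): hands the job in; it is judged then, once.
The state is a dict: "time": time; "qpos": joint angles; "dq": joint speeds; "joint_efforts": joint torques, N m; "eef_pos": TCP position; "tcp_rot": TCP orientation; "contact_force": force on the tool from outside, world axes, zero at the start; "wrist_torque": the same for the moment, N m; "opening": opening from 0.0 (shut) to 1.0 (fully open); "finger_force": force on a finger pad.
Only numpy, scipy, OpenCV 4.12 (cv2) and the standard library are available. Lean on these libraries where they do the work, as an engineer would, in place of code of your own. Each camera call takes 0.05 s, during which the arm holds its last target. There are 200 camera calls.

## Working session

There is one attempt and no reset: what is moved stays moved. The work goes in short steps, Python scripts to look and compute and a tool call to move; the robot and the scene stay as the last step left them, time stands still between calls to the robot, and variables do not carry over. Pictures are saved under pics/ and viewed, at most 10 in all, crops included, and the job is handed in when it is done.

Besides the shell and the picture viewer there is one more tool, called as name(argument=value, ...) on one line, values as JSON. arm_command: Moves the arm, as the interface text tells. Its arguments: {"type":"object","properties":{"series":{"type":"array","items":{"type":"number"}},"force":{"type":"number"}},"required":["series"]}

```bash
mkdir -p pics
cat > h.py <<'E'
import numpy as np, cv2
from plant import telemetry, vision, ctrl
from scipy.spatial.transform import Rotation as R
def cam(n):
    c=vision.read_camera(n); np.savez(''+n+'.npz',**c); return c
def load(n): return dict(np.load(''+n+'.npz'))
def ray(c,u,v,z):
    Rm,_=cv2.Rodrigues(np.array(c['rvec'],float)); t=np.array(c['tvec'],float).ravel()
    o=-Rm.T@t; d=Rm.T@np.linalg.inv(c['K'])@np.array([u,v,1.]); return o+d*(z-o[2])/d[2]
def proj(c,p): return cv2.projectPoints(np.array(p,float).reshape(-1,3),np.array(c['rvec'],float),np.array(c['tvec'],float),np.array(c['K'],float),None)[0].reshape(-1,2)
E
python3 - <<'E'
from h import *
for n in('scene','top'):
    c=cam(n); cv2.imwrite(f'pics/{n}0.png',c['color']); print(n,c['K'],c['rvec'],c['tvec'])
s=telemetry.get_state(); print({k:np.round(v,3) for k,v in s.items()}, ctrl.grip_point_offset)
E
```

```text
scene [[379.46992539   0.         277.57841301]
 [  0.         379.46992539 204.76659123]
 [  0.           0.           1.        ]] [ 1.05671397  2.65902294 -0.73366781] [ 0.58009489 -0.19523448  1.13543442]
top [[514.64495432   0.         282.44140493]
 [  0.         514.64495432 207.17045444]
 [  0.           0.           1.        ]] [ 2.10568918 -2.14577307  0.18358724] [-0.1732768   0.62886342  1.49147375]
{'time': np.float64(0.1), 'qpos': array([-1.445,  0.287,  1.578, -0.   ,  1.279, -0.15 ]), 'dq': array([-0.001, -0.001, -0.005, -0.001,  0.   ,  0.001]), 'joint_efforts': array([ 1.0000e-03, -4.0729e+01, -2.9370e+01, -0.0000e+00,  3.0000e-03,
        0.0000e+00]), 'eef_pos': array([ 0.184, -0.649,  0.207]), 'tcp_rot': array([ 0.991,  0.137, -0.   , -0.001]), 'contact_force': array([ 0.009, -0.521,  0.616]), 'wrist_torque': array([-0.018, -0.036,  0.   ]), 'finger_force': np.float64(0.0), 'opening': np.float64(0.997)} 0.0187
```

View pics/scene0.png

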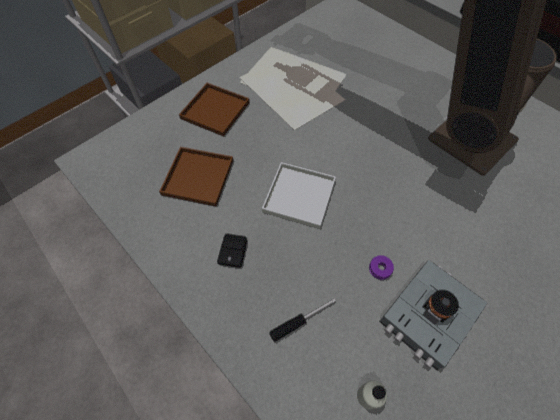

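View pics/top0.png

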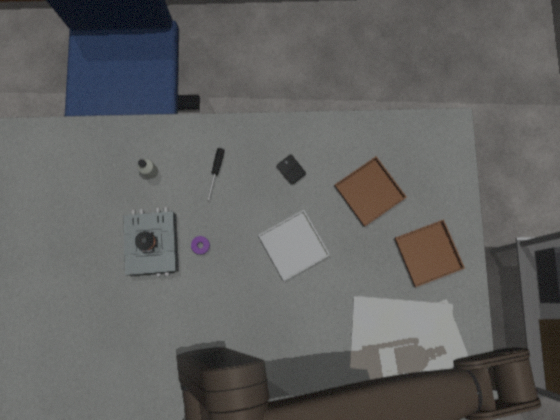

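Coil candidates are the copper/black coil on the tester (scene 442,305; top 147,241) and the purple ring (scene 381,267; top 200,245). Tray candidates are white (scene 300,195; top 293,245) and two brown ones (scene 197,176 and 215,108). I choose the copper coil and the white tray, and check them in a close crop.

Run:
```python
from h import *
a=load('top')['color'][195:290,110:190]; b=load('scene')['color'][255:375,370:495]
A=cv2.resize(a,None,fx=5,fy=5,interpolation=3)
B=cv2.resize(b,None,fx=3.2,fy=3.2,interpolation=3)
h=max(A.shape[0],B.shape[0]); o=np.zeros((h,A.shape[1]+B.shape[1],3),np.uint8); o[:A.shape[0],:A.shape[1]]=A;o[:B.shape[0],A.shape[1]:]=B
cv2.imwrite('pics/crop1.png',cv2.convertScaleAbs(o,alpha=1.6)); print(o.shape)
c=load('top')
t=c['color']; g=(t.min(2)>135).astype(np.uint8); g[:, :250]=0; g[:200]=0; g[290:]=0;g[:,340:]=0
cs=max(cv2.findContours(g,0,2)[0],key=cv2.contourArea); r=cv2.minAreaRect(cs); print(r); bx=cv2.boxPoints(r)
P=[ray(c,*p,.02) for p in bx]; print(np.round(P,4), np.round(np.mean(P,0),4),[np.linalg.norm(P[i]-P[i-1]) for i in range(4)])
for u,v,z in [(147,241,.12),(200,245,.01),(147,168,.1)]: print(ray(c,u,v,z))
d=load('scene')
for u,v,z in [(442,303,.12),(381,267,.01),(300,195,.004),(375,395,.1)]: print(ray(d,u,v,z))
```

```text
(475, 800, 3)
((292.6230773925781, 245.2153778076172), (52.09458541870117, 49.98599624633789), 60.2551155090332)
[[ 0.5472 -0.1089  0.02  ]
 [ 0.6213 -0.243   0.02  ]
 [ 0.481  -0.3177  0.02  ]
 [ 0.4092 -0.1851  0.02  ]] [ 0.5147 -0.2137  0.02  ] [np.float64(0.15761771451714998), np.float64(0.1531983475462239), np.float64(0.15888267311566798), np.float64(0.15076988685028453)]
[0.52345924 0.20238251 0.12      ]
[0.5210303  0.06933194 0.01      ]
[0.74324157 0.21395397 0.1       ]
[0.54145863 0.21461635 0.12      ]
[0.51837803 0.07141542 0.01      ]
[ 0.51224666 -0.2125963   0.004     ]
[0.76512965 0.23048752 0.1       ]
```

View pics/crop1.png

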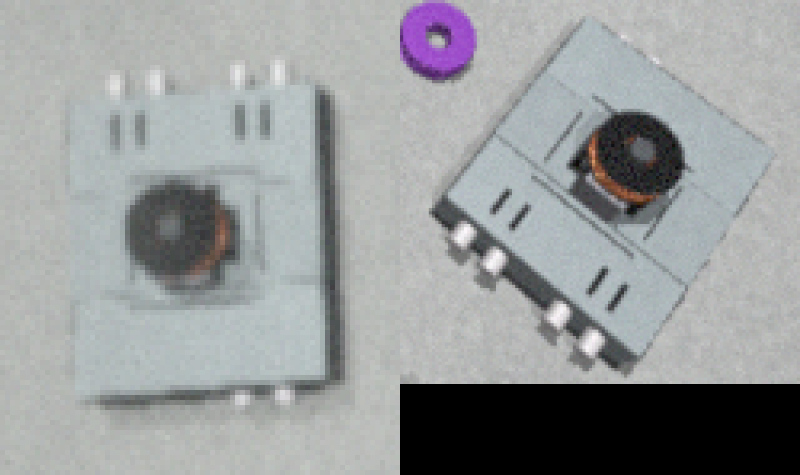

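The crops show the copper/black coil on its post in the grey tester (post at top-crop 171,228 and scene-crop 643,150). Black catches stick out left and right in the top view, and the purple ring is separate. Next I fit the tester and coil from both views.

```bash
cat > fit.py <<'E'
from h import *
from scipy.optimize import least_squares
T=load('top');S=load('scene')
tc=lambda x,y:(110+(x+.5)/5-.5,195+(y+.5)/5-.5)
sc=lambda x,y:(370+(x-400+.5)/3.2-.5,255+(y+.5)/3.2-.5)
top=np.array([tc(69,107),tc(325,90),tc(328,383),tc(80,400)]); scn=np.array([sc(775,155),sc(588,17),sc(437,203),sc(630,362)])
E
python3 - <<'E'
from fit import *
loc=np.array([[.09,.075,.05],[.09,-.075,.05],[-.09,-.075,.05],[-.09,.075,.05]])
def W(p): return loc@R.from_euler('z',p[2]).as_matrix().T+[p[0],p[1],0]
for k in range(4): print(np.round(ray(T,*top[k],.05),3),np.round(ray(S,*scn[k],.05),3))
from itertools import product
best={}
for nm,c,o in (('top',T,top),('scn',S,scn)):
  for r in range(4):
    f=lambda p:(proj(c,W(p))-np.roll(o,r,0)).ravel()
    s=least_squares(f,[.52,.2,.0],loss='soft_l1'); print(nm,r,s.x.round(4),s.cost.round(2))
# coil top / post top
for n,c,u in(('top post',T,tc(171,228)),('scn post',S,sc(643,149))): print(n,ray(c,*u,.107))
for n,c,u in(('top coil',T,tc(170,231)),('scn coil',S,sc(640,152))): print(n,ray(c,*u,.102))
E
```

```text
[0.609 0.295 0.05 ] [0.435 0.288 0.05 ]
[0.616 0.14  0.05 ] [0.443 0.14  0.05 ]
[0.44  0.135 0.05 ] [0.629 0.15  0.05 ]
[0.433 0.282 0.05 ] [0.618 0.296 0.05 ]
top 0 [0.5247 0.213  0.0513] 1.65
top 1 [0.5238 0.2146 1.5511] 29.63
top 2 [ 0.5247  0.213  -3.0903] 1.65
top 3 [ 0.5238  0.2146 -1.5905] 29.63
scn 0 [0.4764 0.1782 1.2169] 265.1
scn 1 [0.5303 0.2183 0.0159] 231.56
scn 2 [0.5355 0.2131 1.5068] 223.78
scn 3 [ 0.5078  0.2016 -0.1834] 234.39
top post [0.52747812 0.21517766 0.107     ]
scn post [0.52637415 0.21860564 0.107     ]
top coil [0.52634612 0.21708558 0.102     ]
scn coil [0.52683885 0.21883388 0.102     ]
```

```bash
cat > d.py <<'E'
import sys
from h import *
def go(x,y,z,yaw):
    s=telemetry.get_state(); r=R.from_quat(s['tcp_rot']); t=R.from_euler('z',yaw)*R.from_quat([1,0,0,0])
    print('t',round(float(s['time']),2),'p',np.round(s['eef_pos'],4),'F',np.round(s['contact_force'],2),'op',round(float(s['opening']),3),'ff',round(float(s['finger_force']),2))
    print('shift cm',np.round(r.inv().apply(np.array([x,y,z])-s['eef_pos'])*100,2),'turn deg',np.round((r.inv()*t).as_rotvec(degrees=True),2))
if len(sys.argv)>4: go(*map(float,sys.argv[1:5]))
E
python3 d.py .5 -.32 .24 .05
```

```text
t 0.1 p [ 0.1838 -0.6488  0.2072] F [ 0.01 -0.52  0.62] op 0.997 ff 0.0
shift cm [ 39.38 -23.04  -3.21] turn deg [-0.12 -0.   12.94]
```

arm_command(series=[3,-1.8,-0.3,0,0,1,0,7,-4.1,-0.6,0,0,3,0,11,-6.4,-1,0,0,5,0,15,-8.8,-1.4,0,0,7,0,19,-11.1,-1.8,0,0,9,0,23,-13.5,-2.2,0,0,11,0,27,-15.8,-2.5,0,0,12.9,0,31,-18.1,-2.8,0,0,12.9,0,35,-20.5,-3.0,0,0,12.9,0,38,-22.2,-3.2,0,0,12.9,0], force=20)

```text
time: 0.93
eef_pos: [0.4682, -0.3528, 0.2385]
tcp_rot: [1.0, 0.025, -0.0, -0.0]
contact_force: [0.9, -0.8, -1.2]
opening: 1.0
finger_force: 0.0
```

```bash
python3 d.py .527 .217 .24 .05
```

```text
t 0.93 p [ 0.4682 -0.3528  0.2385] F [ 0.85 -0.79 -1.19] op 1.0 ff 0.0
shift cm [  8.75 -56.61  -0.13] turn deg [-0.02  0.02  0.03]
```

arm_command(series=[0.5,-3,0,0,0,0,0,1,-7,0,0,0,0,0,1.8,-11,0,0,0,0,0,2.5,-15,0,0,0,0,0,3.2,-19,0,0,0,0,0,4,-23,0,0,0,0,0,4.5,-27,0,0,0,0,0,5,-31,0,0,0,0,0,5.5,-35,0,0,0,0,0,6,-39,0,0,0,0,0])

```text
time: 1.77
eef_pos: [0.5069, 0.0398, 0.2384]
tcp_rot: [1.0, 0.025, -0.0, -0.0]
contact_force: [0.3, -0.7, 1.0]
opening: 1.002
finger_force: 0.0
```

arm_command(series=[0.3,-4,0,0,0,0,0,0.5,-8,0,0,0,0,0,0.8,-12,0,0,0,0,0,0.8,-14,0,0,0,0,0,0.8,-14.5,0,0,0,0,0,0.8,-14.5,0,0,0,0,0,0.8,-14.5,0,0,0,0,0])

```text
time: 2.35
eef_pos: [0.508, 0.1825, 0.2384]
tcp_rot: [1.0, 0.025, -0.0, 0.0]
contact_force: [0.0, -0.4, -0.4]
opening: 0.999
finger_force: 0.0
```

```bash
python3 d.py .527 .217 .13 .05
```

```text
t 2.35 p [0.508  0.1825 0.2384] F [ 0.05 -0.37 -0.45] op 0.999 ff 0.0
shift cm [ 2.08 -3.36 10.83] turn deg [0.04 0.04 0.05]
```

arm_command(series=[1,-1.7,2,0,0,0,0,2.1,-3.4,4.5,0,0,0,0,2.1,-3.4,7,0,0,0,0,2.1,-3.4,9.5,0,0,0,0,2.1,-3.4,10.8,0,0,0,0,2.1,-3.4,10.8,0,0,0,0,2.1,-3.4,10.8,0,0,0,0,2.1,-3.4,10.8,0,0,0,0])

```text
time: 3.02
eef_pos: [0.5288, 0.2175, 0.1327]
tcp_rot: [1.0, 0.025, 0.001, -0.0]
contact_force: [0.1, 1.0, 0.1]
opening: 0.996
finger_force: 0.0
```

```bash
python3 d.py .527 .217 .077 .05
python3 - <<'E'
from h import *
a=cam('top')['color'][195:290,110:190]; b=cam('scene')['color'][230:375,370:495]
A=cv2.resize(a,None,fx=5,fy=5,interpolation=3); B=cv2.resize(b,None,fx=3.2,fy=3.2,interpolation=3)
o=np.zeros((480,800,3),np.uint8); o[:A.shape[0],:400]=A;o[:B.shape[0],400:]=B
cv2.imwrite('pics/crop2.png',cv2.convertScaleAbs(o,alpha=1.6))
E
```

```text
t 3.02 p [0.5288 0.2175 0.1327] F [0.13 0.98 0.13] op 0.996 ff 0.0
shift cm [-0.19  0.04  5.56] turn deg [-0.02 -0.17 -0.03]
```

View pics/crop2.png

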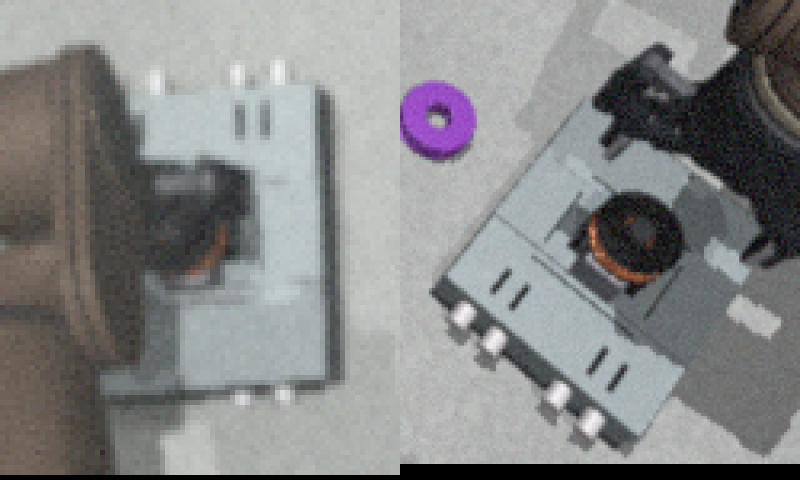

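The open fingers straddle the coil, with tips at scene-crop (613,152) and (750,260). I check these against the projection.

Run:
```python
from h import *
S=load('scene')
for z in(.133,.146):
  p=proj(S,[[.5288-.05*s*.0425*-1*-1,.2175+s*.0425,z] for s in(1,-1)]+[[.527,.217,.102]]); print(z,(np.c_[(p[:,0]-370)*3.2+400,(p[:,1]-230)*3.2]).round(0))
```

```text
0.133 [[715. 265.]
 [595. 172.]
 [636. 229.]]
0.146 [[724. 259.]
 [602. 165.]
 [636. 229.]]
```

arm_command(series=[-0.1,0,1,0,0,0,0,-0.2,0,2,0,0,0,0,-0.2,0,3,0,0,0,0,-0.2,0,4,0,0,0,0,-0.2,0,5,0,0,0,0,-0.2,0,5.5,0,0,0,0,-0.2,0,5.5,0,0,0,0,-0.2,0,5.5,0,0,0,0])

```text
time: 3.78
eef_pos: [0.5252, 0.2179, 0.0752]
tcp_rot: [1.0, 0.025, -0.001, 0.0]
contact_force: [0.4, -0.3, 1.1]
opening: 0.998
finger_force: 0.0
```

```bash
python3 d.py .527 .217 .077 .05
python3 - <<'E'
from h import *
b=cam('scene')['color'][250:350,390:500]
cv2.imwrite('pics/crop3.png',cv2.convertScaleAbs(cv2.resize(b,None,fx=6,fy=6,interpolation=3),alpha=1.8))
E
```

```text
t 3.78 p [0.5252 0.2179 0.0752] F [ 0.38 -0.28  1.14] op 0.998 ff 0.0
shift cm [ 0.18  0.1  -0.18] turn deg [0.01 0.06 0.04]
```

View pics/crop3.png

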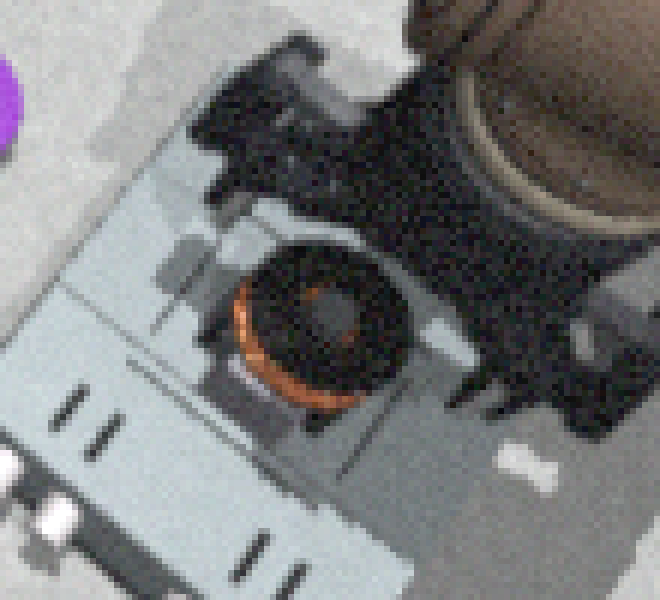

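Run:
```python
from h import *
S=load('scene')
p=proj(S,[[.525+dx,.218+s,z] for z in(.075,.088,.1) for s in(-.0425,-.057,.0425,.057) for dx in(-.011,.011)]+[[.527,.217,.102]])
print(((p-[390,250])*6).round(0).reshape(-1,2).tolist())
```

```text
[[219.0, 225.0], [183.0, 265.0], [186.0, 197.0], [150.0, 237.0], [422.0, 396.0], [386.0, 440.0], [458.0, 427.0], [422.0, 471.0], [231.0, 213.0], [195.0, 254.0], [198.0, 185.0], [161.0, 225.0], [437.0, 386.0], [401.0, 431.0], [474.0, 417.0], [438.0, 463.0], [243.0, 202.0], [206.0, 243.0], [209.0, 173.0], [172.0, 214.0], [452.0, 377.0], [415.0, 422.0], [489.0, 409.0], [453.0, 454.0], [323.0, 309.0]]
```

Run:
```python
from h import *
S=load('scene')
im=np.mean([cam('scene')['color'][255:335,405:490].astype(float) for _ in range(4)],0)
b=cv2.resize(im,None,fx=8,fy=7.5,interpolation=2); b=cv2.resize(im,None,fx=7,fy=7,interpolation=cv2.INTER_CUBIC).clip(0,255)
b=(255*(b/255)**.45).astype(np.uint8)
Ry=R.from_euler('z',.05).as_matrix()
def P(l): return ((proj(S,np.array(l)@Ry.T+[.5252,.2179,0])-[405,255]+.5)*7).astype(int)
for s in(1,-1):
  for z,col in((.088,(0,0,255)),(.13,(0,255,0))):
    q=P([[d,s*y,z] for d,y in((-.011,.0425),(.011,.0425),(.011,.057),(-.011,.057))]); cv2.polylines(b,[q],True,col,1)
cv2.imwrite('pics/crop4.png',b); print(b.shape)
```

```text
(560, 595, 3)
```

View pics/crop4.png

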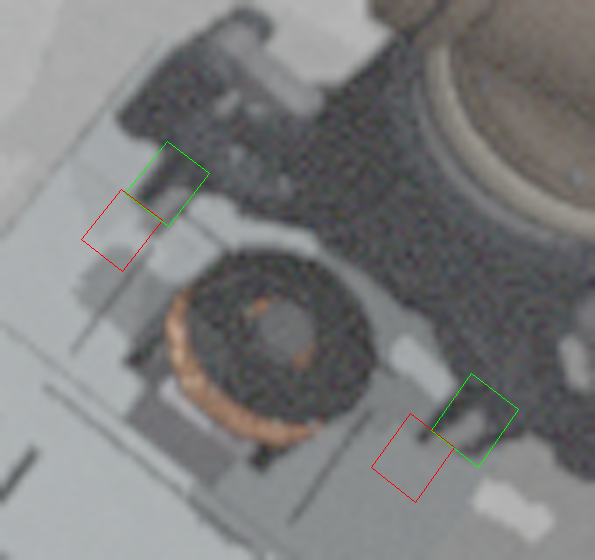

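Run:
```python
from h import *
T=load('top')
tc=lambda x,y:(110+x/5,195+y/5)
for z in(.12,.146,.17,.2):
  print(z,[ray(T,*tc(*u),z)[:2].round(3).tolist() for u in((215,165),(250,170),(250,213),(230,225),(205,225))])
p=proj(T,[[.5288+d,.2175-y,z] for z in(.146,.17,.2) for y in(.0425,.057) for d in(-.011,.011)]);print(((p-[110,195])*5).round(0).tolist())
print(-cv2.Rodrigues(T['rvec'])[0].T@T['tvec'].ravel(),-cv2.Rodrigues(load('scene')['rvec'])[0].T@load('scene')['tvec'].ravel())
```

```text
0.12 [[0.561, 0.186], [0.557, 0.166], [0.532, 0.166], [0.526, 0.177], [0.526, 0.191]]
0.146 [[0.557, 0.18], [0.554, 0.16], [0.529, 0.159], [0.523, 0.17], [0.523, 0.184]]
0.17 [[0.553, 0.173], [0.55, 0.154], [0.526, 0.153], [0.52, 0.164], [0.52, 0.178]]
0.2 [[0.549, 0.166], [0.546, 0.146], [0.523, 0.146], [0.516, 0.157], [0.517, 0.17]]
[[221.0, 234.0], [222.0, 195.0], [247.0, 233.0], [248.0, 194.0], [210.0, 229.0], [211.0, 189.0], [237.0, 229.0], [238.0, 189.0], [196.0, 223.0], [197.0, 182.0], [223.0, 222.0], [224.0, 182.0]]
[ 0.35175777 -0.19110923  1.57788838] [0.92907265 0.15206371 0.88178146]
```

arm_command(series=[0.2,0,0,0,0,0,0.2,0.2,0,0,0,0,0,0.2,0.2,0,0,0,0,0,0.2,0.2,0,0,0,0,0,0.2,0.2,0,0,0,0,0,0.2,0.2,0,0,0,0,0,0.2], force=20)

```text
time: 4.53
eef_pos: [0.5274, 0.218, 0.0758]
tcp_rot: [1.0, 0.025, -0.0, -0.0]
contact_force: [-0.4, 0.6, 0.1]
opening: 0.797
finger_force: 0.0
```

```bash
python3 d.py .527 .217 .077 .05
python3 - <<'E'
from h import *
im=np.mean([cam('scene')['color'][255:335,405:490].astype(float) for _ in range(4)],0); S=load('scene')
b=cv2.resize(im,None,fx=7,fy=7,interpolation=cv2.INTER_CUBIC).clip(0,255)
b=(255*(b/255)**.45).astype(np.uint8)
s=telemetry.get_state(); hw=.0425*s['opening']
Ry=R.from_euler('z',.05).as_matrix()
def P(l): return ((proj(S,np.array(l)@Ry.T+[*s['eef_pos'][:2],0])-[405,255]+.5)*7).astype(int)
for g in(1,-1):
    z=s['eef_pos'][2]+.009
    cv2.polylines(b,[P([[d,g*y,z] for d,y in((-.011,hw),(.011,hw),(.011,hw+.0145),(-.011,hw+.0145))])],True,(0,0,255),1)
cv2.imwrite('pics/crop5.png',b)
E
```

```text
t 4.53 p [0.5274 0.218  0.0758] F [-0.4   0.59  0.09] op 0.797 ff 0.0
shift cm [-0.05  0.1  -0.12] turn deg [-0.    0.    0.04]
```

View pics/crop5.png

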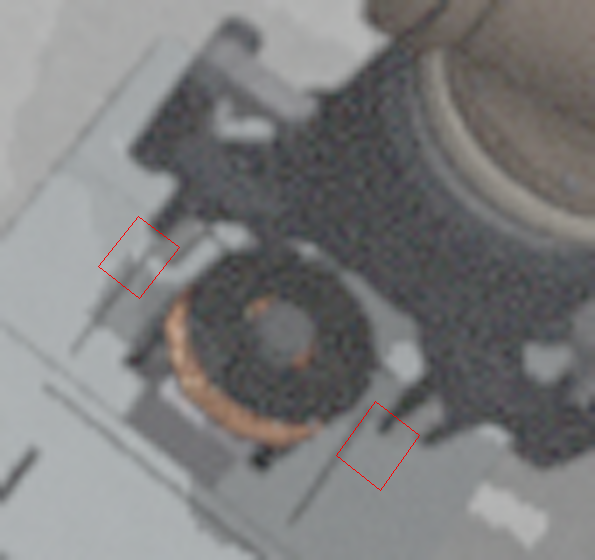

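arm_command(series=[0,0,0,0,0,0,0.3,0,0,0,0,0,0,0.35,0,0,0,0,0,0,0.4,0,0,0,0,0,0,0.45,0,0,0,0,0,0,0.45,0,0,0,0,0,0,0.45], force=20)

```text
time: 5.23
eef_pos: [0.5282, 0.2182, 0.0767]
tcp_rot: [1.0, 0.025, 0.001, -0.0]
contact_force: [-0.3, -0.3, 4.6]
opening: 0.551
finger_force: 2.2
```

```bash
python3 d.py .527 .217 .077 .05
```

```text
t 5.23 p [0.5282 0.2182 0.0767] F [-0.31 -0.34  4.58] op 0.551 ff 2.23
shift cm [-0.12  0.12 -0.03] turn deg [-0.02 -0.1   0.04]
```

arm_command(series=[0,0,0,0,0,0,0.5,0,0,0,0,0,0,0.5,0,0,0,0,0,0,0.5], force=20)

```text
time: 5.48
eef_pos: [0.5284, 0.2169, 0.0775]
tcp_rot: [1.0, 0.026, 0.001, 0.001]
contact_force: [-1.3, -4.1, 7.6]
opening: 0.501
finger_force: 4.1
```

```bash
python3 d.py .527 .217 .077 .05
python3 - <<'E'
from h import *
im=np.mean([cam('scene')['color'][255:335,405:490].astype(float) for _ in range(4)],0)
b=cv2.resize(im,None,fx=7,fy=7,interpolation=cv2.INTER_CUBIC).clip(0,255)
cv2.imwrite('pics/crop6.png',(255*(b/255)**.45).astype(np.uint8))
E
```

```text
t 5.48 p [0.5284 0.2169 0.0775] F [-1.25 -4.12  7.58] op 0.501 ff 4.14
shift cm [-0.14 -0.01  0.05] turn deg [ 0.16 -0.08  0.09]
```

View pics/crop6.png

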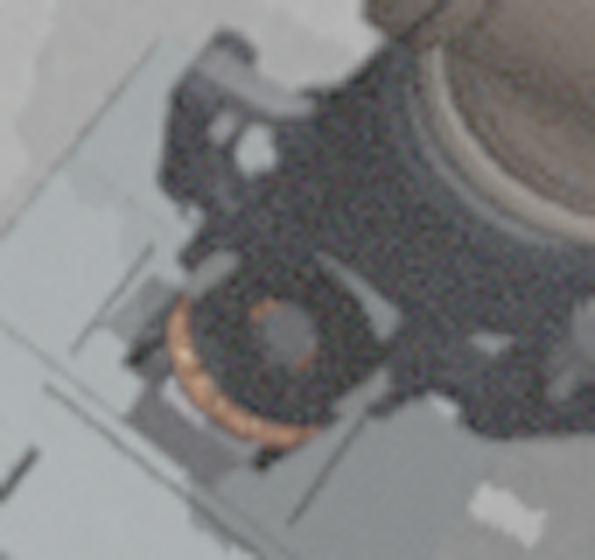

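The grey pads now overlap the coil's top rim (left 212,275; right 365,395). The gripper went past 56 mm without stalling, so the tips are on top of the coil and it isn't gripped. I'll back off, open and go about 20 mm deeper.

arm_command(series=[-0.1,0,-0.6,0,0,0,0.5,-0.1,0,-1.2,0,0,0,0.3,-0.1,0,-1.2,0,0,0,0.1,-0.1,0,-1.2,0,0,0,0.1,-0.1,0,-1.2,0,0,0,0.1,-0.1,0,-0.4,0,0,0,0.1,-0.1,0,0.4,0,0,0,0.1,-0.1,0,1.2,0,0,0,0.1,-0.1,0,1.7,0,0,0,0.1,-0.1,0,1.7,0,0,0,0.1], force=20)

```text
time: 6.52
eef_pos: [0.5248, 0.2176, 0.0563]
tcp_rot: [1.0, 0.025, -0.002, 0.0]
contact_force: [0.2, -1.1, -0.1]
opening: 0.902
finger_force: 0.0
```

arm_command(series=[0,0,0,0,0,0,0.2,0,0,0,0,0,0,0.25,0,0,0,0,0,0,0.3,0,0,0,0,0,0,0.35,0,0,0,0,0,0,0.4,0,0,0,0,0,0,0.4,0,0,0,0,0,0,0.4])

```text
time: 7.1
eef_pos: [0.527, 0.2182, 0.0596]
tcp_rot: [1.0, 0.025, 0.001, -0.0]
contact_force: [-0.3, -0.3, 1.9]
opening: 0.652
finger_force: 21.4
```

```bash
python3 d.py .527 .217 .057 .05
```

```text
t 7.1 p [0.527  0.2182 0.0596] F [-0.32 -0.26  1.91] op 0.652 ff 21.39
shift cm [-0.01  0.12  0.26] turn deg [-0.02 -0.09  0.04]
```

arm_command(series=[0,0,-0.3,0,0,0,0.4,0,0,-1,0,0,0,0.4,0,0,-2,0,0,0,0.4,0,0,-3,0,0,0,0.4,0,0,-4,0,0,0,0.4,0,0,-5.5,0,0,0,0.4,0,0,-7,0,0,0,0.4,0,0,-8.5,0,0,0,0.4,0,0,-9.5,0,0,0,0.4,0,0,-10,0,0,0,0.4], force=25)

```text
time: 7.93
eef_pos: [0.5276, 0.2183, 0.1616]
tcp_rot: [1.0, 0.025, 0.002, -0.0]
contact_force: [0.6, 0.7, -0.4]
opening: 0.651
finger_force: 26.8
```

```bash
python3 d.py .514 -.213 .16 .05
```

```text
t 7.93 p [0.5276 0.2183 0.1616] F [ 0.6   0.69 -0.37] op 0.651 ff 26.83
shift cm [-3.54 43.    0.12] turn deg [-0.04 -0.23  0.04]
```

arm_command(series=[-0.1,1,0,0,0,0,0.4,-0.2,2.5,0,0,0,0,0.4,-0.4,4.5,0,0,0,0,0.4,-0.6,7,0,0,0,0,0.4,-0.8,9.5,0,0,0,0,0.4,-1,12,0,0,0,0,0.4,-1.2,14.5,0,0,0,0,0.4,-1.4,17,0,0,0,0,0.4,-1.6,19.5,0,0,0,0,0.4,-1.8,22,0,0,0,0,0.4])

```text
time: 8.77
eef_pos: [0.5183, -0.0043, 0.1576]
tcp_rot: [1.0, 0.025, -0.001, -0.0]
contact_force: [0.8, 0.3, -0.7]
opening: 0.654
finger_force: 26.8
```

arm_command(series=[-0.2,2.5,0,0,0,0,0.4,-0.4,5,0,0,0,0,0.4,-0.6,7.5,0,0,0,0,0.4,-0.8,10,0,0,0,0,0.4,-1,12.5,0,0,0,0,0.4,-1.2,15,0,0,0,0,0.4,-1.4,17.5,0,0,0,0,0.4,-1.6,19.5,0,0,0,0,0.4,-1.7,20.5,0,0,0,0,0.4,-1.7,21,0,0,0,0,0.4])

```text
time: 9.6
eef_pos: [0.5122, -0.2146, 0.1578]
tcp_rot: [1.0, 0.024, -0.001, -0.0]
contact_force: [-0.8, 0.6, -1.2]
opening: 0.655
finger_force: 26.9
```

```bash
python3 d.py .514 -.213 .05 .05;python3 - <<'E'
from h import *
c=cam('scene')
b=cv2.resize(c['color'][120:320,240:490],None,fx=3.2,fy=3,interpolation=cv2.INTER_CUBIC)
cv2.imwrite('pics/crop7.png',(255*(b/255)**.6).astype(np.uint8))
E
```

```text
t 9.6 p [ 0.5122 -0.2146  0.1578] F [-0.79  0.64 -1.24] op 0.655 ff 26.87
shift cm [ 0.2  -0.14 10.78] turn deg [-0.05  0.09 -0.09]
```

View pics/crop7.png

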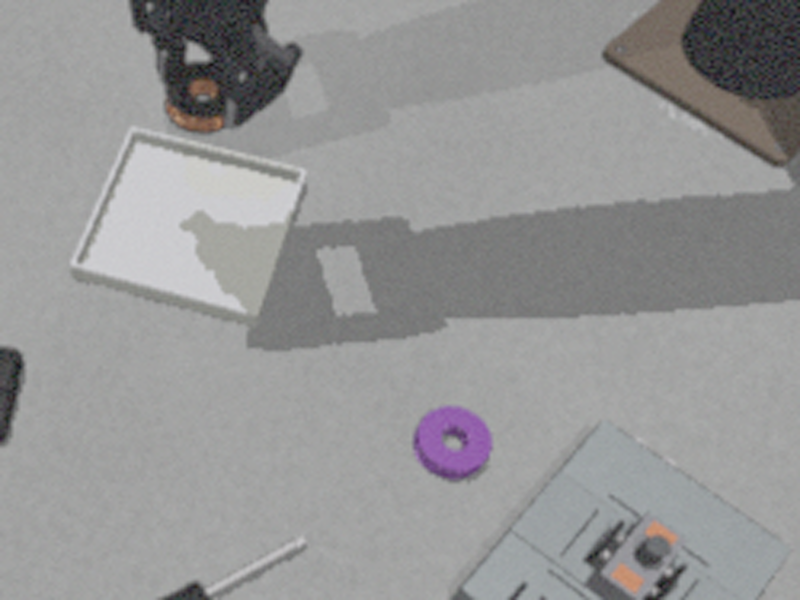

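The coil is held level at crop (200,97), and the carrier stays in the tester with its post at (653,548) and black catches exposed. The coil is high above the tray, so the picture shows it offset. I check the projection.

Run:
```python
from h import *
S=load('scene')
for z in(.16,.2,.21): p=proj(S,[.512,-.2146,z])[0]; print(z,(p-[240,120])*[3.2,3])
print(ray(S,444.06,302.7,.107))
for u,v in((137,130),(304,172),(258,322),(74,268)): print(ray(S,240+u/3.2,120+v/3,.02).round(3))
for u,v in((606,552),(672,565)): print(u,v,ray(S,240+u/3.2,120+v/3,.078).round(4))
```

```text
0.16 [199.28717424 118.54083458]
0.2 [201.96406931  86.40413809]
0.21 [202.66678301  77.96791016]
[0.53125797 0.21821637 0.107     ]
[ 0.48  -0.314  0.02 ]
[ 0.409 -0.18   0.02 ]
[ 0.55  -0.101  0.02 ]
[ 0.621 -0.241  0.02 ]
606 552 [0.5413 0.2009 0.078 ]
672 565 [0.5174 0.2362 0.078 ]
```

arm_command(series=[0.1,0,1,0,0,0,0.4,0.2,0,2.5,0,0,0,0.4,0.2,0,4.5,0,0,0,0.4,0.2,0,6.5,0,0,0,0.4,0.2,0,8.5,0,0,0,0.4,0.2,0,10.5,0,0,0,0.4,0.2,0,12,0,0,0,0.4,0.2,0,13.2,0,0,0,0.4,0.2,0,13.8,0,0,0,0.4,0.2,0,13.8,0,0,0,0.4])

```text
time: 10.48
eef_pos: [0.5142, -0.2116, 0.0189]
tcp_rot: [1.0, 0.026, -0.001, -0.001]
contact_force: [-0.3, -0.7, -0.7]
opening: 0.648
finger_force: 26.9
```

arm_command(series=[0,0,0.3,0,0,0,0.4,0,0,0.6,0,0,0,0.4,0,0,0.9,0,0,0,0.4,0,0,1.2,0,0,0,0.4,0,0,1.2,0,0,0,0.4])

```text
time: 10.9
eef_pos: [0.5151, -0.2131, 0.0085]
tcp_rot: [1.0, 0.025, -0.0, -0.0]
contact_force: [-1.0, 0.0, -1.0]
opening: 0.651
finger_force: 26.9
```

arm_command(series=[0,0,0.2,0,0,0,0.4,0,0,0.4,0,0,0,0.4,0,0,0.7,0,0,0,0.4,0,0,1.0,0,0,0,0.4,0,0,1.0,0,0,0,0.4])

```text
time: 11.32
eef_pos: [0.5147, -0.2128, -0.002]
tcp_rot: [1.0, 0.025, -0.001, -0.0]
contact_force: [0.2, -0.0, -1.6]
opening: 0.653
finger_force: 26.9
```

arm_command(series=[0,0,0.2,0,0,0,0.4,0,0,0.4,0,0,0,0.4,0,0,0.6,0,0,0,0.4,0,0,0.6,0,0,0,0.4])

```text
time: 11.65
eef_pos: [0.5149, -0.2129, -0.0077]
tcp_rot: [1.0, 0.025, -0.0, -0.0]
contact_force: [-0.9, 0.1, -0.9]
opening: 0.655
finger_force: 26.9
```

arm_command(series=[0,0,0.2,0,0,0,0.4,0,0,0.4,0,0,0,0.4,0,0,0.4,0,0,0,0.4])

```text
time: 11.9
eef_pos: [0.5149, -0.2129, -0.0117]
tcp_rot: [1.0, 0.025, -0.0, -0.0]
contact_force: [0.6, -0.4, -1.3]
opening: 0.654
finger_force: 26.9
```

arm_command(series=[0,0,0.15,0,0,0,0.4,0,0,0.3,0,0,0,0.4,0,0,0.3,0,0,0,0.4])

```text
time: 12.15
eef_pos: [0.515, -0.213, -0.0145]
tcp_rot: [1.0, 0.025, -0.0, -0.0]
contact_force: [0.5, -0.4, -2.1]
opening: 0.655
finger_force: 26.9
```

arm_command(series=[0,0,0.1,0,0,0,0.4,0,0,0.2,0,0,0,0.4,0,0,0.2,0,0,0,0.4])

```text
time: 12.4
eef_pos: [0.5153, -0.2132, -0.0163]
tcp_rot: [1.0, 0.025, 0.0, 0.0]
contact_force: [0.1, -0.2, -0.9]
opening: 0.649
finger_force: 26.9
```

arm_command(series=[0,0,0.1,0,0,0,0.4,0,0,0.2,0,0,0,0.4,0,0,0.2,0,0,0,0.4])

```text
time: 12.65
eef_pos: [0.5154, -0.2132, -0.0164]
tcp_rot: [1.0, 0.025, -0.001, -0.0]
contact_force: [-4.5, 2.8, 10.1]
opening: 0.648
finger_force: 27.7
```

Contact came at the predicted height. Now I release slowly.

arm_command(series=[0,0,-0.15,0,0,0,0.4,0,0,-0.15,0,0,0,0.33,0,0,-0.15,0,0,0,0.28,0,0,-0.15,0,0,0,0.22,0,0,-0.15,0,0,0,0.15,0,0,-0.15,0,0,0,0.15,0,0,-0.15,0,0,0,0.15])

```text
time: 13.23
eef_pos: [0.5152, -0.2131, -0.0168]
tcp_rot: [1.0, 0.025, -0.0, -0.0]
contact_force: [-0.1, -0.0, 0.6]
opening: 0.852
finger_force: 0.0
```

arm_command(series=[0,0,-1,0,0,0,0.15,0,0,-2.5,0,0,0,0.15,0,0,-4.5,0,0,0,0.15,0,0,-7,0,0,0,0.15,0,0,-9.5,0,0,0,0.15,0,0,-12,0,0,0,0.15,0,0,-14.5,0,0,0,0.15,0,0,-16.5,0,0,0,0.15,0,0,-17.5,0,0,0,0.15,0,0,-17.5,0,0,0,0.15])

```text
time: 14.07
eef_pos: [0.5169, -0.2142, 0.1621]
tcp_rot: [1.0, 0.025, 0.003, 0.002]
contact_force: [0.3, -0.5, -0.4]
opening: 0.852
finger_force: 0.0
```

```bash
python3 d.py .528 .218 .16 .05
```

```text
t 14.07 p [ 0.5169 -0.2142  0.1621] F [ 0.29 -0.53 -0.38] op 0.852 ff 0.0
shift cm [  3.3  -43.1    0.06] turn deg [ 0.22 -0.31  0.04]
```

arm_command(series=[0.2,-2,0,0,0,0,0.15,0.4,-5,0,0,0,0,0.15,0.7,-9,0,0,0,0,0.15,1,-13,0,0,0,0,0.15,1.3,-17,0,0,0,0,0.15,1.6,-21,0,0,0,0,0.15,1.9,-25,0,0,0,0,0.15,2.2,-29,0,0,0,0,0.15,2.5,-33,0,0,0,0,0.15,2.8,-37,0,0,0,0,0.15])

```text
time: 14.9
eef_pos: [0.523, 0.1596, 0.1565]
tcp_rot: [1.0, 0.025, -0.001, 0.0]
contact_force: [0.4, -0.1, -0.7]
opening: 0.847
finger_force: 0.0
```

arm_command(series=[0.2,-3,0,0,0,0,0.15,0.4,-5,0,0,0,0,0.15,0.5,-6.1,0,0,0,0,0.15,0.5,-6.1,0,0,0,0,0.15,0.5,-6.1,0,0,0,0,0.15,0.5,-6.1,0,0,0,0,0.15])

```text
time: 15.4
eef_pos: [0.5261, 0.2178, 0.1576]
tcp_rot: [1.0, 0.025, -0.001, 0.0]
contact_force: [-0.1, -0.5, 0.3]
opening: 0.854
finger_force: 0.0
```

```bash
python3 d.py .528 .218 .04 .05;python3 - <<'E'
from h import *
S=cam('scene');T=cam('top')
A=cv2.resize(S['color'][160:225,255:345],None,fx=4.4,fy=4.4,interpolation=cv2.INTER_CUBIC)
B=cv2.resize(S['color'][245:345,390:490],None,fx=4,fy=4,interpolation=cv2.INTER_CUBIC)
o=np.zeros((400,796,3),np.uint8);o[:286,:396]=A[:286];o[:400,396:]=B
cv2.imwrite('pics/crop8.png',(255*(o/255)**.5).astype(np.uint8))
E
```

```text
t 15.4 p [0.5261 0.2178 0.1576] F [-0.06 -0.54  0.31] op 0.854 ff 0.0
shift cm [ 0.2  -0.02 11.76] turn deg [ 0.04  0.08 -0.02]
```

View pics/crop8.png

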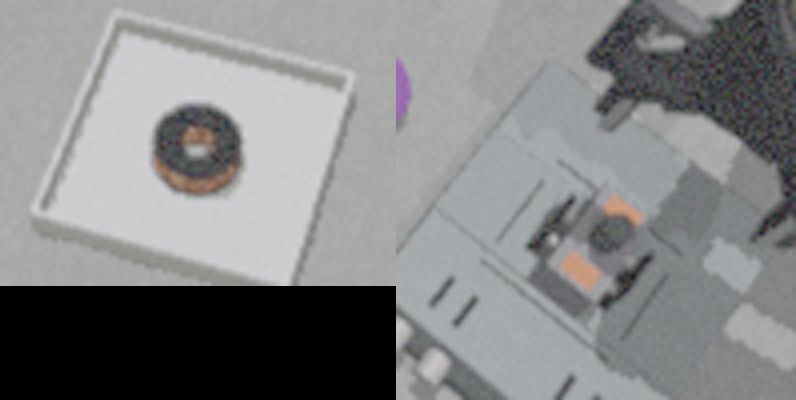

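The coil lies flat near the tray's middle (196,150), and the carrier is bare with its post at (612,233). Next I descend on the catches.

arm_command(series=[0.1,0,1,0,0,0,0.15,0.2,0,3,0,0,0,0.15,0.2,0,5,0,0,0,0.15,0.2,0,7,0,0,0,0.15,0.2,0,8.5,0,0,0,0.15,0.2,0,9.8,0,0,0,0.15,0.2,0,10.6,0,0,0,0.15,0.2,0,11,0,0,0,0.15,0.2,0,11,0,0,0,0.15])

```text
time: 16.25
eef_pos: [0.528, 0.2187, 0.0474]
tcp_rot: [1.0, 0.025, -0.001, 0.0]
contact_force: [-0.5, 0.4, -0.7]
opening: 0.844
finger_force: 0.0
```

arm_command(series=[0,0,0.3,0,0,0,0.15,0,0,0.6,0,0,0,0.15,0,0,0.9,0,0,0,0.15,0,0,1.1,0,0,0,0.15,0,0,1.1,0,0,0,0.15,0,0,1.1,0,0,0,0.15])

```text
time: 16.75
eef_pos: [0.5283, 0.2191, 0.0373]
tcp_rot: [1.0, 0.025, -0.0, -0.0]
contact_force: [0.1, -0.0, -0.7]
opening: 0.85
finger_force: 0.0
```

```bash
python3 d.py .528 .218 .036 .05
```

```text
t 16.75 p [0.5283 0.2191 0.0373] F [ 0.15 -0.05 -0.67] op 0.85 ff 0.0
shift cm [-0.04  0.11  0.13] turn deg [-0.    0.    0.04]
```

arm_command(series=[0,0.1,0.1,0,0,0,0.25,0,0.1,0.1,0,0,0,0.35,0,0.1,0.1,0,0,0,0.42,0,0.1,0.1,0,0,0,0.48,0,0.1,0.1,0,0,0,0.55,0,0.1,0.1,0,0,0,0.65,0,0.1,0.1,0,0,0,0.65,0,0.1,0.1,0,0,0,0.65,0,0.1,0.1,0,0,0,0.65], force=35)

```text
time: 17.5
eef_pos: [0.5291, 0.2184, 0.0378]
tcp_rot: [1.0, 0.025, 0.001, -0.0]
contact_force: [-1.9, 0.2, 6.4]
opening: 0.386
finger_force: 36.3
```

```bash
python3 d.py .528 .218 .036 .05
```

```text
t 17.5 p [0.5291 0.2184 0.0378] F [-1.92  0.22  6.39] op 0.386 ff 36.32
shift cm [-0.12  0.04  0.18] turn deg [-0.03 -0.07  0.04]
```

arm_command(series=[0,0,-0.1,0,0,0,0.65,0,0,-0.2,0,0,0,0.65,0,0,-0.3,0,0,0,0.65,0,0,-0.4,0,0,0,0.65,0,0,-0.5,0,0,0,0.65,0,0,-0.5,0,0,0,0.65,0,0,-0.5,0,0,0,0.65])

```text
time: 18.08
eef_pos: [0.5283, 0.218, 0.0411]
tcp_rot: [1.0, 0.025, -0.0, 0.0]
contact_force: [0.3, 1.2, -1.3]
opening: 0.385
finger_force: 36.0
```

```bash
python3 d.py .528 .218 .036 .05
```

```text
t 18.08 p [0.5283 0.218  0.0411] F [ 0.26  1.16 -1.28] op 0.385 ff 36.01
shift cm [-0.03  0.    0.51] turn deg [0.   0.02 0.04]
```

arm_command(series=[0,0,-0.2,0,0,0,0.65,0,0,-0.4,0,0,0,0.65,0,0,-0.6,0,0,0,0.65,0,0,-0.6,0,0,0,0.65,0,0,-0.6,0,0,0,0.65])

```text
time: 18.5
eef_pos: [0.5287, 0.2181, 0.0477]
tcp_rot: [1.0, 0.025, 0.0, -0.0]
contact_force: [-0.7, 0.8, -1.4]
opening: 0.387
finger_force: 36.0
```

Run:
```python
from h import *
import time
S0=load('scene'); f=[]
for _ in range(6):
    s=telemetry.get_state(); f.append(s['contact_force'][2]); cam('scene')
print(np.round(f,2),s['eef_pos'].round(4),s['opening'])
```

```text
[-1.37 -2.45 -1.25 -1.46 -2.07 -2.05] [0.5283 0.2181 0.0472] 0.387548412064654
```

arm_command(series=[0,0,-0.5,0,0,0,0.65,0,0,-1.2,0,0,0,0.65,0,0,-2,0,0,0,0.65,0,0,-3,0,0,0,0.65,0,0,-4,0,0,0,0.65,0,0,-5,0,0,0,0.65,0,0,-6,0,0,0,0.65,0,0,-7,0,0,0,0.65,0,0,-8,0,0,0,0.65,0,0,-9,0,0,0,0.65])

```text
time: 19.63
eef_pos: [0.5284, 0.2181, 0.1384]
tcp_rot: [1.0, 0.025, 0.0, -0.0]
contact_force: [-0.8, -0.5, -1.8]
opening: 0.389
finger_force: 36.0
```

arm_command(series=[0,0,-1,0,0,0,0.65,0,0,-2,0,0,0,0.65,0,0,-3,0,0,0,0.65,0,0,-4,0,0,0,0.65,0,0,-4.8,0,0,0,0.65,0,0,-5.4,0,0,0,0.65,0,0,-5.6,0,0,0,0.65,0,0,-5.6,0,0,0,0.65,0,0,-5.6,0,0,0,0.65,0,0,-5.6,0,0,0,0.65])

```text
time: 20.47
eef_pos: [0.528, 0.218, 0.1925]
tcp_rot: [1.0, 0.025, -0.001, 0.0]
contact_force: [0.2, -0.5, -1.4]
opening: 0.387
finger_force: 36.0
```

Run:
```python
from h import *
f=[];im=[]
for _ in range(6):
    s=telemetry.get_state(); f.append(s['contact_force'][2]); im.append(cam('scene')['color'].astype(float))
print(np.round(f,2),s['eef_pos'].round(4),s['opening'],s['finger_force'],s['time'])
S=load('scene'); im=np.mean(im,0)
# orange carrier-top pads: seated (z=.08) vs lifted (z~.235)
hsv=cv2.cvtColor(im.astype(np.uint8),cv2.COLOR_BGR2HSV); m=((hsv[...,0]<18)&(hsv[...,1]>90)&(hsv[...,2]>60)).astype(np.uint8)
n,_,st,ce=cv2.connectedComponentsWithStats(m)
for i in range(1,n):
    if st[i,4]>8 and 250<ce[i,0]<520 and ce[i,1]>130: print(ce[i].round(1),st[i,4])
print('seated top',proj(S,[.528,.218,.08]),'lifted top',proj(S,[.528,.218,.08+s['eef_pos'][2]-.0378]))
```

```text
[-1.45 -0.98 -2.15 -0.79 -2.19 -0.8 ] [0.5282 0.2181 0.1929] 0.3865916917507549 36.01451396942139 20.7167
[299.7 190.7] 23
[298.7 200.5] 49
[466.6 288.2] 70
seated top [[440.1509527  305.25342216]] lifted top [[471.82995662 280.44192696]]
```

The carrier is lifted: its orange top pad is at (467,288), close to the projected (472,280). The load is about 1.8 N and the grip is steady, so I hand in.

```bash
python3 -c "
from plant import ctrl
print(ctrl.sign_off())"
```

```text
the job is handed in; nothing more can be done
None
```

I laid the coil flat in the white tray and let go of it. The carrier is out and held still about 10 cm above the tester, and the job is handed in; no verdict came back. The grip measured about 33 mm instead of the 39 mm given for fully squeezed catches, so I can't confirm the pinch depth beyond the hooks having released.

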